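# Fit a filter cartridge in the water dispenser with its release pin

### The job

Fit the new filter cartridge in the worktop water dispenser: take the release pin from its groove on top, push it through the little hole in the front so that the hidden latch lets the filter drawer spring out, and lay the pin down on the worktop. Draw the drawer right out, stand the cartridge in its cup and turn it until its lugs drop into the slots, then push the drawer home until it clicks shut. Leave the glass, the jam jar and the mug where they stand.

Things in the scene. Friction and masses are not known exactly. Their poses are not given: they have to be found in the camera images.
- dispenser: White worktop water dispenser, fixed, 330 mm wide (y), 135 deep (x). Origin on the worktop 75 behind the front panel, on the drawer's centre line; x into the machine, y to its left. Front part 110 high; behind it (x > -42) a grey deck 140 high with the pin's groove. At its left (y 105 to 190) a column 205 high with a head and drip tray, 122 ahead of the origin. Right end at y -140.
- release_hole (a point): Centre of the mouth of the release hole, in the front panel right of the drawer, 70 mm above the worktop: round, 12 mm wide, countersunk, level, running into the machine along the dispenser's x axis. The latch lies 80 mm in; pushed about 10 mm farther (4 N) it lets the drawer go, and it stops at about 95 mm, so the pin must go in 90 to 94 mm.
- pin: Release pin, 165 mm long: steel shank 8 thick, 115 long, tapered to 5 at the tip; black handle 50 long, 14 wide, 16 high. Origin midway along, at the handle's underside; x to the tip, z up; shank axis 8 above it. It lies deep in a groove; only a scoop 42 long, 76 wide, 79 from the tip, floor 14 below the axis, gives fingers room. Held there it is too short for the latch: hold the handle for that.
- pin_tip (a point): Tip of the release pin's shank, on its axis, 83 mm from the pin's origin and 115 mm from the front of its handle.
- drawer (a joint): Filter drawer's travel in m: 0 shut and latched, grows as it comes out toward the robot (along the dispenser's -x), about 0.107 fully out. Springs push it out about 0.05 once the latch is tripped; from there friction (2.5 N) holds it where it is left. Pushing it home takes up to about 15 N; it may go 2 mm past 0 before the latch clicks and holds it.
- drawer_edge (a point): Middle of the top edge of the drawer's upright front plate (moves with the drawer), 95 mm above the worktop. The plate is 10 mm thick, 100 wide, 85 high, with no handle: once the drawer has sprung out, its top edge can be pinched from above, one finger in front and one behind. The point lies 5 mm behind the plate's front face.
- drawer_cup (a point): Centre of the mouth of the filter cup in the drawer (moves with the drawer), 50 mm behind drawer_edge, rim 60 mm above the worktop. Cup 54 mm wide inside, wall 9 mm, 44 mm deep, with two key slots 13 mm wide through its wall, to the front and the back (along the dispenser's x axis).
- cartridge: White filter cartridge, 70 mm high, upright on its 48 wide stem; origin centre of underside. Two lugs 9 wide along its x axis, fore and aft, reach 32 from the axis, undersides 26 up; flange 67 wide, 40 to 46 up; on top a grip bar 46 long (along x), 16 wide, 46 to 70 up. With lugs on the rim the flange stands 14 too high and the drawer cannot close; lugs in the slots, the flange lies on the rim.
- glass: Drinking glass, 76 mm wide, 86 high, on the drip tray under the outlet; origin centre of its underside. Leave it.
- jar: Jam jar with a green lid, 63 mm wide, 104 high, standing on the worktop beside the dispenser, on the side where the cartridge is not; origin centre of its underside. Leave it.
- mug: White mug, 82 mm wide, 94 high, at the right end of the worktop; origin under it. Leave it.
There are look-alikes about, which are no part of the job. Of the things like the cartridge, leave any that is purple or turquoise; of the rest the larger one is meant.

How it is judged:
By the outcome, as a careful person would: the job done as asked, in the order asked, and still so for the second after the job is handed in, with the robot touching nothing.
It also fails if it takes over 72 s, if anything falls off the work surface, if the arm or the gripper's body presses on something with over 40 N, if the wrist force passes 120 N, or if a joint passes its speed limit or range.

### The arm

A 6-joint arm with a two-finger parallel gripper is mounted at the origin on a cart in front of the work surface, level with it; the furniture and walls round the work are solid. World frame = base frame: x ahead of the robot, y to its left, z up, the work surface at z = 0. Lengths are in m, angles in rad, forces in N, time in s.
With the tool pointing down it reaches from about 0.375 to 0.9 m from the base axis. Payload 3.1 kg.
Tool frame: the origin (TCP) lies on the centre line of the jaws, within the pads' length; the fingertips stand 8 mm ahead of it and the grasp point (between the pads) lies 11 mm behind it; z points along the fingers, y is the line along which they close (so a half turn about z gives the same grasp; the last joint's range is limited). The gripper opens to 85 mm and grips with 20 to 120 N. Pads are 22 mm wide; open, the fingers measure 114 mm over their backs; the gripper's body (76 mm by 85 mm) begins 54 mm behind the grasp point. The pads swing forward as they close: fully open they stand 13 mm farther back than shut.
Start: joints at [-1.456, 0.527, 1.433, -0, 1.181, -0.178], TCP at [0.18, -0.598, 0.239] pointing down, gripper open.
Joint ranges: [-3.08, 3.08], [-0.75, 2.2], [0.22, 2.44], [-1.43, 4.57], [0, 2.65], [-2.85, 2.85]. Speed limits (rad/s): [2.79, 2.79, 3.14, 3.14, 3.14, 3.14].

### API

Orientations are given as a unit quaternion [x, y, z, w].
In Python, from station import * gives the robot as it stands.
- The arm moves only by the tool play_rows, never from a script. Its argument "rows" is a list of rows, each a list of 3 entries, a list of its own where there are three numbers: the turn, a rotation vector about the tool's x, y, z in degrees, then the shift along the tool's x, y, z in mm, then the closure, from 0 (fully open) to 1 (shut). In form: [[[ax, ay, az], [dx, dy, dz], jaw], ...]. A call has 1 to 12 rows; each row shifts and turns the commanded pose from where the row before left it, along the tool's axes as they then stand; what a row does not reach is not made up. A row lasts 1/12 s, in which the tool goes at most 41.7 mm and 7.16 degrees, less where a joint would pass 70% of its speed; a pose out of reach is approached as far as the arm can. A call with a gripper value outside its range is refused whole. The fingers move at their own pace and stop on an object; "grip_force" is the grip in N (left out, the last holds). Time passes only in rows, so rows that do not move let the fingers close. It gives the time, the measured TCP pose, the force, the opening and the grip force at its end, in the units of the state.
- sense(): the state, without advancing time (a new reading comes with each control period).
- snapshot(name): name is "scene" or "top" or "wrist"; returns (picture, depth): 400x640x3 uint8, red, green, blue; 400x640 float32, m along the optical axis (not along the pixel's ray), 0 where there is no reading.
- get_calibration(name): a dict with "vfov" (degrees; the focal length in pixels is half the picture's height over the tangent of half this angle, whatever the lens; pixels are square), "cx", "cy" (the principal point, pixels), "k1" (the pictures are not rectified: a ray, as slopes to the right and down, at radius r is drawn at 1 + k1 r^2 times it, then the intrinsics apply), "xyz" and "attitude" of the camera in the world. Camera axes: x right, y down, z forward; pixel columns grow to the right and rows downward; lengths in m; the calibration is good to about 2 mm. A picture is of the moment at which its call begins: read the wrist's pose just before it. get_calibration takes no time and is no camera call; for the wrist camera it gives the pose at the moment of the call.
- sign_off(): hands the job in; it is judged then, once.
The state is a dict: "t": time; "q": joint angles; "qd": joint speeds; "tau": joint torques, N m; "tcp_pos": TCP position; "tool_rot": TCP orientation; "force": force on the tool from outside, world axes, zero at the start; "ft_torque": the same for the moment, N m; "finger_gap": opening from 0.0 (shut) to 1.0 (fully open); "gripper_force": force on a finger pad.
Only numpy, scipy, OpenCV 4.12 (cv2) and the standard library are available. Lean on these libraries where they do the work, as an engineer would, in place of code of your own. Each camera call takes 0.05 s, during which the arm holds its last target. There are 200 camera calls.

## Working session

There is one attempt and no reset: what is moved stays moved. The work goes in short steps, Python scripts to look and compute and a tool call to move; the robot and the scene stay as the last step left them, time stands still between calls to the robot, and variables do not carry over. Pictures are saved under pics/ and viewed, at most 14 in all, crops included, and the job is handed in when it is done.

Besides the shell and the picture viewer there is one more tool, called after "Call:" as name([rows], argument=value, ...), one row to a line, values as JSON. play_rows: Moves the arm, as the interface text tells. Its arguments: {"type":"object","properties":{"rows":{"type":"array","items":{"type":"array"}},"grip_force":{"type":"number"}},"required":["rows"]}

```bash
mkdir -p pics; ls; cat > h.py <<'E'
from station import *
import numpy as np, cv2, json
from scipy.spatial.transform import Rotation as R
def cam(n):
    c=get_calibration(n); return c
def camR(c):
    a=np.array(c["attitude"],float)
    return R.from_quat(a).as_matrix() if a.size==4 else a.reshape(3,3)
def px2w(c,u,v,d=None,z=None,H=400):
    f=H/2/np.tan(np.radians(c["vfov"])/2)
    p=np.array([(u-c["cx"])/f,(v-c["cy"])/f]); s=p.copy()
    for _ in range(20): s=p/(1+c["k1"]*(s@s))
    ray=camR(c)@np.array([s[0],s[1],1]); o=np.array(c["xyz"])
    if d is None: d=(z-o[2])/ray[2]
    return o+ray*d
def cloud(c,D):
    f=200/np.tan(np.radians(c["vfov"])/2)
    v,u=np.mgrid[0:400,0:640]
    p=np.stack([(u-c["cx"])/f,(v-c["cy"])/f],-1); s=p.copy()
    for _ in range(20): s=p/(1+c["k1"]*(s**2).sum(-1,keepdims=True))
    r=np.concatenate([s,np.ones((400,640,1))],-1)*D[...,None]
    P=r@camR(c).T+np.array(c["xyz"]); P[D<=0]=np.nan
    return P
def snap(n):
    c=get_calibration(n); im,D=snapshot(n); np.savez('pics/%s.npz'%n,im=im,P=cloud(c,D)); return c,im,D
E
python3 - <<'E'
from h import *
for n in("scene","top"):
    c,im,D=snap(n); print(n,c); cv2.imwrite(f'pics/{n}0.png',cv2.resize(im[:,:,::-1],(800,500)))
print(sense())
E
```

```text
pics
scene {'vfov': 55.99259177055167, 'cx': 321.41551744185614, 'cy': 201.3962051101632, 'k1': -0.0571059160089795, 'xyz': array([-0.23484929,  0.45095216,  0.70279203]), 'attitude': array([-0.4627399 ,  0.74967843, -0.40013939,  0.25247278])}
top {'vfov': 46.70131130246194, 'cx': 330.58932229129533, 'cy': 199.86003447110326, 'k1': -0.0784725493784458, 'xyz': array([0.49021185, 0.03237542, 1.51237527]), 'attitude': array([-0.70427256,  0.70980151, -0.00975264,  0.00932021])}
{'t': 0.1, 'q': array([-1.45650485e+00,  5.28407510e-01,  1.43374524e+00, -1.62741455e-05,
        1.18143437e+00, -1.78499174e-01]), 'qd': array([ 0.00071641, -0.00099002, -0.00323019, -0.00133894, -0.00043896,
        0.0006496 ]), 'tau': array([ 3.32737573e-04, -4.43302774e+01, -1.78585893e+01, -2.90789094e-04,
        3.89030538e-03,  1.45521039e-05]), 'tcp_pos': array([ 0.18034299, -0.59776454,  0.2384196 ]), 'tool_rot': array([ 9.89302385e-01,  1.45875964e-01,  2.44884927e-05, -9.96961903e-04]), 'force': array([-0.09283365, -0.48706956, -0.32063784]), 'ft_torque': array([-0.00324533,  0.0249591 ,  0.06336067]), 'gripper_force': 0.0, 'finger_gap': 0.9992114117666153}
```

View pics/top0.png

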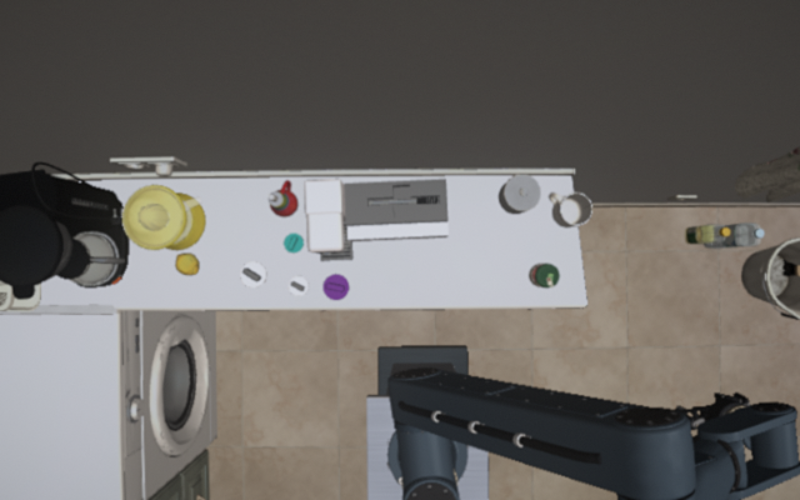

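View pics/scene0.png

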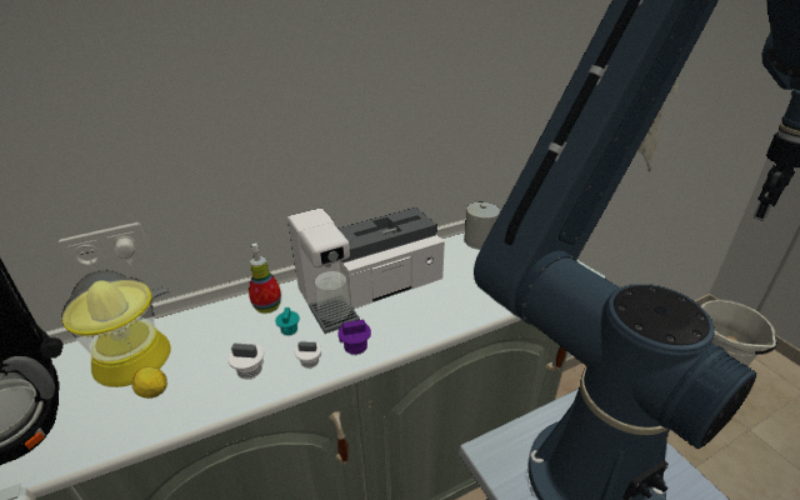

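The top view shows four cartridge-like things: large white (252,273), small white (298,286), turquoise (293,242) and purple (336,287). By the description I want the large white one at (252,273). The dispenser is at about (380,208), with the pin in the deck groove near (405,200). The jar is at (545,275) and the mug at (573,210).

```bash
python3 - <<'E'
from h import *
z=np.load('pics/top.npz'); im=z['im'];P=z['P']
cv2.imwrite('pics/crop1.png',cv2.resize(im[135:250,185:365,::-1],None,fx=4.4,fy=4.4,interpolation=cv2.INTER_CUBIC))
c=get_calibration('top')
def st(n,m): 
    q=P[m]; print(n,len(q),np.nanmedian(q,0).round(4),np.nanmin(q,0).round(4),np.nanmax(q,0).round(4))
Z=P[...,2]
v,u=np.mgrid[0:400,0:640]
def box(u0,u1,v0,v1): return (u>=u0)&(u<u1)&(v>=v0)&(v<v1)
d=box(270,365,140,200)
st('deck',d&(Z>.13)&(Z<.15)); st('front',d&(Z>.1)&(Z<.12)); 
m=d&(Z>.132)&(Z<.146)
uv=np.argwhere(m)
q=P[m]; r=cv2.minAreaRect((q[:,:2]*1000).astype(np.float32)); print('deckrect',r)
q=P[d&(Z>.1)&(Z<.12)]; print('frontrect',cv2.minAreaRect((q[:,:2]*1000).astype(np.float32)))
for n,b in(('L',box(185,220,205,232)),('S',box(228,250,218,240))):
    for lo,hi in((.03,.052),(.055,.08)):
        m=b&(Z>lo)&(Z<hi); q=P[m]; st(n,m)
        if len(q)>4: print(cv2.minAreaRect((q[:,:2]*1000).astype(np.float32)))
print('table',np.nanmedian(P[box(230,300,205,215),2]) if 0 else np.nanmedian(Z[235:240,300:400]))
E
```

```text
deck 2239 [0.6412 0.0888 0.14  ] [ 0.5899 -0.0482  0.13  ] [0.6972 0.1986 0.1494]
front 1297 [0.5849 0.063  0.1105] [ 0.5564 -0.0524  0.1009] [0.6852 0.2026 0.12  ]
deckrect ((644.05908203125, 75.51329040527344), (101.6661605834961, 248.26657104492188), 1.9042547941207886)
frontrect ((622.1712646484375, 75.93587493896484), (123.95879364013672, 254.01138305664062), 2.0682859420776367)
L 262 [0.4719 0.4377 0.0457] [0.4401 0.4065 0.0347] [0.5039 0.4736 0.0518]
((471.43255615234375, 439.6505126953125), (65.4783935546875, 65.40171813964844), 59.317378997802734)
L 86 [0.4723 0.4375 0.0685] [0.4563 0.4189 0.0552] [0.4881 0.4614 0.074 ]
((471.9710388183594, 439.4477233886719), (45.625144958496094, 16.026033401489258), 59.839752197265625)
S 161 [0.4425 0.3266 0.0357] [0.4167 0.3015 0.0302] [0.4649 0.3541 0.0518]
((442.3681335449219, 327.925537109375), (48.41453170776367, 50.0096549987793), 17.69183349609375)
S 20 [0.4431 0.3281 0.0569] [0.4336 0.3109 0.0552] [0.4526 0.3425 0.0601]
((441.960205078125, 327.2678527832031), (31.517412185668945, 9.488231658935547), 66.04659271240234)
table 3.463980617668394e-05
```

View pics/crop1.png

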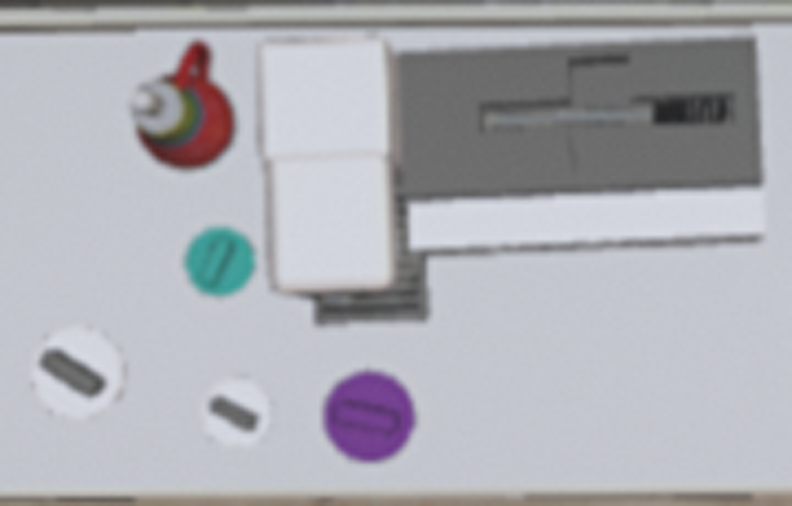

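The larger white one has flange 65 mm and bar 46 mm, which matches the cartridge. Next I need the pin height, the hole and the pose fits.

```bash
python3 - <<'E'
from h import *
z=np.load('pics/top.npz'); im=z['im'];P=z['P'];c=get_calibration('top')
np.set_printoptions(linewidth=250,suppress=True)
for col in (298,305,310,313,316,320,324,328,331,334,340,350): print(col,(P[150:174,col,2]*1000).round(0).astype(int), im[150:174,col].mean(1).round().astype(int).tolist() if col in(305,322,340) else '')
for n,u,v in(('tip',295.2,161.8),('scoopc',321.6,161.2),('hend',352,159.4)): print(n,px2w(c,u,v,z=.13))
# worktop front edge, jar
for u in(250,320,400,460): print('edge',px2w(c,u,306*.8,z=0))
print('jar',px2w(c,545*.8,275*.8,z=.1))
s=np.load('pics/scene.npz'); Q=s['P']; cs=get_calibration('scene')
print('hole',Q[209,344],px2w(cs,344,209,z=.07))
print((Q[200:220,344]*1000).round())
cv2.imwrite('pics/crop2.png',cv2.resize(s['im'][155:265,250:400,::-1],None,fx=5,fy=5,interpolation=cv2.INTER_CUBIC))
E
```

```text
298 [140 144 138 137 135 142 143 136 129 120 110 124 126 121 118 147 143 139 145 146 139 138 136 142] 
305 [140 136 141 140 143 141 139 141 127 114 127 126 127 114 140 140 142 137 144 141 132 136 140 139] [107, 107, 107, 108, 108, 109, 110, 103, 84, 88, 107, 120, 125, 115, 108, 110, 110, 109, 109, 110, 109, 110, 110, 109]
310 [                 139 -9223372036854775808                  138                  146                  144                  140                  146                  140                  122                  115                  125
                  126                  129                  114                  141                  137                  141                  140                  141                  138                  138                  142
                  141                  143] 
313 [142 137 137 141 141 141 138 137 121 116 128 130 128 113 143 139 137 138 140 134 141 145 142 137] 
316 [108 115 111 113 108 111 111 108 108 109 130 128 126 113 110 111 109 109 113 109 105 108 111 141] 
320 [113 110 113 110 112 105 107 107 107 107 129 130 112 
[... 909 characters left out ...]
8619411 0.29573144 0.        ]
edge [0.38474028 0.0669552  0.        ]
edge [ 0.38243299 -0.19422645  0.        ]
edge [ 0.38022187 -0.3920712   0.        ]
jar [ 0.4641542  -0.29065943  0.1       ]
hole [ 0.56540114 -0.01532404  0.06277297] [ 0.55636479 -0.0100589   0.07      ]
[[562. -12.  98.]
 [565. -14.  92.]
 [563. -13.  90.]
 [564. -14.  85.]
 [563. -14.  83.]
 [563. -14.  79.]
 [570. -18.  70.]
 [572. -19.  65.]
 [566. -16.  66.]
 [565. -15.  63.]
 [566. -15.  59.]
 [564. -15.  56.]
 [560. -12.  56.]
 [564. -15.  49.]
 [564. -15.  45.]
 [564. -15.  42.]
 [563. -14.  39.]
 [563. -15.  35.]
 [563. -15.  31.]
 [562. -15.  28.]]<stdin>:4: RuntimeWarning: invalid value encountered in cast
```

View pics/crop2.png

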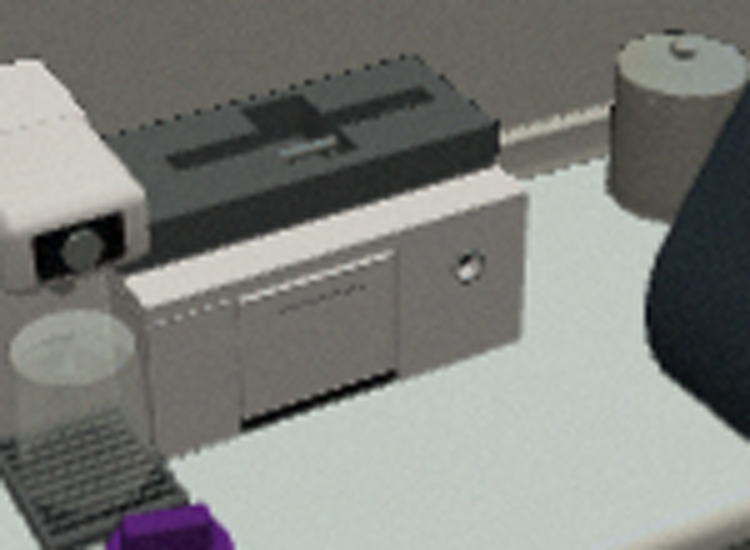

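The front view shows the release hole at crop (470,267), about (0.563, -0.0145, 0.07) in the world. The shank is visible in the scoop at about (310,148). I'll move above the scoop.

Call:
play_rows([
  [[0,0,0],[30,-23.5,-6],0],
  [[0,0,0],[30,-23.5,-6],0],
  [[0,0,0],[30,-23.5,-6],0],
  [[0,0,0],[30,-23.5,-6],0],
  [[0,0,0],[30,-23.5,-6],0],
  [[0,0,0],[30,-23.5,-6],0],
  [[0,0,0],[30,-23.5,-6],0],
  [[0,0,0],[30,-23.5,-6],0],
  [[0,0,0],[30,-23.5,-6],0],
  [[0,0,0],[30,-23.5,-6],0],
  [[0,0,0],[30,-23.5,0],0],
  [[0,0,0],[30,-23.5,0],0],
])

```text
t: 1.1
tcp_pos: [0.4444, -0.2227, 0.2996]
tool_rot: [0.989, 0.146, 0.0, 0.0]
force: [0.4, -0.6, 0.2]
finger_gap: 1.001
gripper_force: 0.0
```

Call:
play_rows([
  [[0,0,0],[30,-23.5,0],0.5],
  [[0,0,0],[30,-23.5,0],0.5],
  [[0,0,0],[30,-23.5,0],0.5],
  [[0,0,0],[30,-23.5,0],0.5],
  [[0,0,0],[30,-23.5,0],0.5],
  [[0,0,0],[30,-23.5,0],0.5],
  [[0,0,-7],[0,0,0],0.5],
  [[0,0,-7],[0,0,0],0.5],
  [[0,0,-7],[0,0,0],0.5],
  [[0,0,-7],[0,0,0],0.5],
  [[0,0,-7],[0,0,0],0.5],
  [[0,0,-7],[0,0,0],0.5],
])

```text
t: 2.1
tcp_pos: [0.575, -0.0373, 0.2987]
tool_rot: [0.87, 0.493, -0.0, -0.0]
force: [-0.1, 0.3, 0.3]
finger_gap: 0.493
gripper_force: 0.0
```

Call:
play_rows([
  [[0,0,-7],[0,0,0],0.5],
  [[0,0,-7],[0,0,0],0.5],
  [[0,0,-7],[0,0,0],0.5],
  [[0,0,-7],[0,0,0],0.5],
  [[0,0,-5],[0,0,0],0.5],
  [[0,0,0],[0,0,0],0.5],
])

```text
t: 2.6
tcp_pos: [0.575, -0.0374, 0.2988]
tool_rot: [0.696, 0.718, -0.0, -0.001]
force: [-1.1, 0.1, 1.0]
finger_gap: 0.498
gripper_force: 0.0
```

```bash
cat >> h.py <<'E'
def wrap(a): return (a+180)%360-180
def to(x,y,z,yaw=None):
    s=sense(); Rm=R.from_quat(s['tool_rot']).as_matrix(); p=s['tcp_pos']
    y0=np.degrees(np.arctan2(Rm[1,0],Rm[0,0])); yaw=y0 if yaw is None else yaw
    a=np.radians(yaw); Rd=np.array([[np.cos(a),np.sin(a),0],[np.sin(a),-np.cos(a),0],[0,0,-1]])
    print('yaw now %.1f turn z %.1f'%(y0,-wrap(yaw-y0)),'full rotvec',np.degrees(R.from_matrix(Rm.T@Rd).as_rotvec()).round(2),'then shift',(Rd.T@(np.array([x,y,z])-p)*1000).round(1),'from',p.round(4),'t %.2f'%s['t'],'gap %.3f gf %.1f'%(s['finger_gap'],s['gripper_force']),'F',s['force'].round(1))
E
python3 - <<'E'
from h import *
to(.644,.057,.124,92)
c,im,D=snap('wrist'); print(c['xyz'],camR(c).round(2).tolist())
cv2.imwrite('pics/w1.png',cv2.resize(im[:,:,::-1],(800,500)))
E
```

```text
yaw now 91.9 turn z -0.1 full rotvec [-0.07 -0.02 -0.15] then shift [ 91.9  72.3 174.8] from [ 0.575  -0.0374  0.2988] t 2.60 gap 0.498 gf 0.0 F [-1.1  0.1  1. ]
[0.57228366 0.0322025  0.43354067] [[1.0, 0.03, 0.01], [0.03, -0.96, -0.27], [-0.0, 0.27, -0.96]]
```

View pics/w1.png

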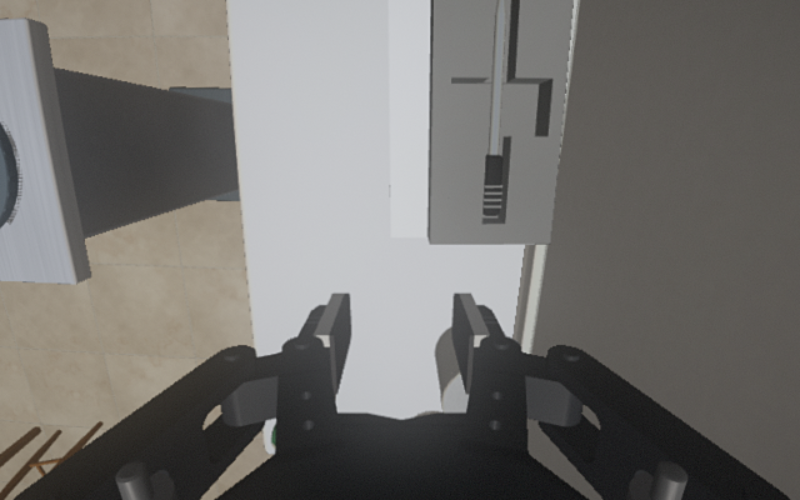

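The wrist view shows the pin: handle from (492,218) to (494,155), shank going up to (503,0), and the scoop spanning rows 80 to 136.

```bash
python3 - <<'E'
from h import *
c=get_calibration('wrist'); z=np.load('pics/wrist.npz'); P=z['P']; im=z['im'].mean(2)
np.set_printoptions(linewidth=220,suppress=True)
for r in(5,30,60,75,90,105,118): print(r,im[r,386:412].astype(int).tolist(),(P[r,386:412,2]*1000).round().tolist())
for n,u,v,zz in(('shank75',398,75,.128),('shank90',397.6,88,.128),('hfront',394.8,124,.13),('hend',393.6,174.4,.13),('scoop lo',430,109,.14),('scoop hi',430,66,.14),('deckcorner',343,194.5,.14),('panel corner',312,190,.11)): print(n,px2w(c,u,v,z=zz).round(4))
E
```

```text
5 [121, 123, 122, 121, 121, 123, 125, 122, 121, 123, 117, 102, 114, 131, 137, 135, 137, 129, 121, 122, 122, 123, 90, 52, 46, 48] [141.0, 139.0, 140.0, 139.0, 140.0, 140.0, 139.0, 140.0, 139.0, 115.0, 118.0, 117.0, 125.0, 128.0, 128.0, 127.0, 128.0, 125.0, 115.0, 116.0, 115.0, 116.0, 117.0, 119.0, 125.0, 127.0]
30 [125, 125, 125, 122, 124, 123, 125, 125, 125, 92, 112, 132, 141, 140, 140, 140, 138, 125, 124, 125, 118, 85, 52, 50, 52, 52] [140.0, 139.0, 140.0, 140.0, 139.0, 139.0, 141.0, 115.0, 116.0, 125.0, 125.0, 127.0, 127.0, 127.0, 127.0, 128.0, 128.0, 128.0, 115.0, 116.0, 117.0, 116.0, 119.0, 122.0, 127.0, 129.0]
60 [126, 127, 125, 127, 126, 127, 125, 111, 103, 124, 138, 143, 141, 140, 143, 135, 128, 127, 127, 91, 57, 56, 54, 56, 54, 57] [140.0, 140.0, 140.0, 140.0, 141.0, 139.0, 115.0, 125.0, 127.0, 128.0, 128.0, 128.0, 129.0, 128.0, 128.0, 127.0, 116.0, 116.0, 116.0, 117.0, 120.0, 125.0, 127.0, 130.0, 135.0, 138.0]
75 [126, 127, 125, 126, 128, 126, 116, 102, 120, 138, 144, 143, 141, 143, 134, 124, 124, 125, 124, 124, 126, 124, 123, 124, 123, 123] [110.0, 110.0, 109.0, 112.0, 110.
[... 657 characters left out ...]
 127.0, 128.0, 128.0, 127.0, 127.0, 127.0, 110.0, 109.0, 110.0, 110.0, 110.0, 110.0, 111.0, 112.0, 112.0, 110.0, 111.0, 111.0]
118 [125, 126, 127, 126, 114, 104, 128, 142, 144, 142, 142, 143, 129, 122, 124, 123, 76, 57, 60, 61, 61, 62, 94, 127, 125, 122] [140.0, 141.0, 140.0, 114.0, 117.0, 126.0, 127.0, 127.0, 129.0, 127.0, 128.0, 127.0, 127.0, 115.0, 116.0, 116.0, 117.0, 121.0, 125.0, 128.0, 133.0, 136.0, 139.0, 140.0, 140.0, 140.0]
shank75 [0.6461 0.0699 0.128 ]
shank90 [0.6468 0.0578 0.128 ]
hfront [0.6467 0.0232 0.13  ]
hend [ 0.6503 -0.0284  0.13  ]
scoop lo [0.6771 0.0389 0.14  ]
scoop hi [0.6725 0.0775 0.14  ]
deckcorner [ 0.5973 -0.0491  0.14  ]
panel corner [ 0.5644 -0.0531  0.11  ]
```

Call:
play_rows([
  [[0,0,0],[23.2,18.5,20],0.7],
  [[0,0,0],[23.2,18.5,20],0.7],
  [[0,0,0],[23.2,18.5,20],0.7],
  [[0,0,0],[23.3,18.5,20],0.7],
  [[0,0,0],[0,0,20],0.7],
  [[0,0,0],[0,0,20],0.7],
  [[0,0,0],[0,0,20],0.7],
  [[0,0,0],[0,0,15],0.7],
  [[0,0,0],[0,0,10],0.7],
  [[0,0,0],[0,0,10],0.7],
  [[0,0,0],[0,0,0],0.7],
])

```text
t: 3.57
tcp_pos: [0.6452, 0.0576, 0.1222]
tool_rot: [0.696, 0.718, -0.001, -0.001]
force: [-0.9, 0.1, -0.9]
finger_gap: 0.3
gripper_force: 0.0
```

Call:
play_rows([
  [[0,0,0],[0,0,0],1],
  [[0,0,0],[0,0,0],1],
  [[0,0,0],[0,0,0],1],
  [[0,0,0],[0,0,0],1],
  [[0,0,0],[0,0,0],1],
], grip_force=80)

```text
t: 3.98
tcp_pos: [0.6468, 0.0576, 0.1251]
tool_rot: [0.696, 0.718, 0.0, 0.001]
force: [0.5, -0.7, 0.1]
finger_gap: 0.05
gripper_force: 78.4
```

```bash
python3 - <<'E'
from h import *
to(.6457,.058,.124,92)
to(.6457,.058,.23,92)
E
```

```text
yaw now 91.8 turn z -0.2 full rotvec [ 0.08  0.01 -0.23] then shift [ 0.4 -1.1  1.1] from [0.6468 0.0576 0.1251] t 3.98 gap 0.050 gf 78.4 F [ 0.5 -0.7  0.1]
yaw now 91.8 turn z -0.2 full rotvec [ 0.08  0.01 -0.23] then shift [   0.4   -1.1 -104.9] from [0.6468 0.0576 0.1251] t 3.98 gap 0.050 gf 78.4 F [ 0.5 -0.7  0.1]
```

Call:
play_rows([
  [[0,0,0],[0,0,-10],1],
  [[0,0,0],[0,0,-20],1],
  [[0,0,0],[0,0,-30],1],
  [[0,0,0],[0,0,-25],1],
  [[0,0,0],[-14,-23.7,0],1],
  [[0,0,0],[-14,-23.7,0],1],
  [[0,0,0],[-14,-23.7,0],1],
  [[0,0,0],[-14,-23.7,0],1],
  [[0,0,0],[-14,-23.7,20],1],
  [[0,0,0],[-14,-23.7,20],1],
  [[0,0,0],[-14,-23.7,20],1],
  [[0,0,0],[-14,-23.7,20],1],
])

```text
t: 4.98
tcp_pos: [0.4601, -0.0609, 0.13]
tool_rot: [0.696, 0.718, 0.001, 0.002]
force: [0.3, -1.0, -0.9]
finger_gap: 0.05
gripper_force: 78.6
```

```bash
python3 - <<'E'
from h import *
to(.46,-.06,.011,92)
c,im,D=snap('wrist')
cv2.imwrite('pics/w2.png',cv2.resize(im[:,:,::-1],(800,500)))
E
```

```text
yaw now 91.8 turn z -0.2 full rotvec [ 0.17  0.08 -0.19] then shift [  0.9  -0.  119. ] from [ 0.4601 -0.0609  0.13  ] t 4.98 gap 0.050 gf 78.6 F [ 0.3 -1.  -0.9]
```

View pics/w2.png

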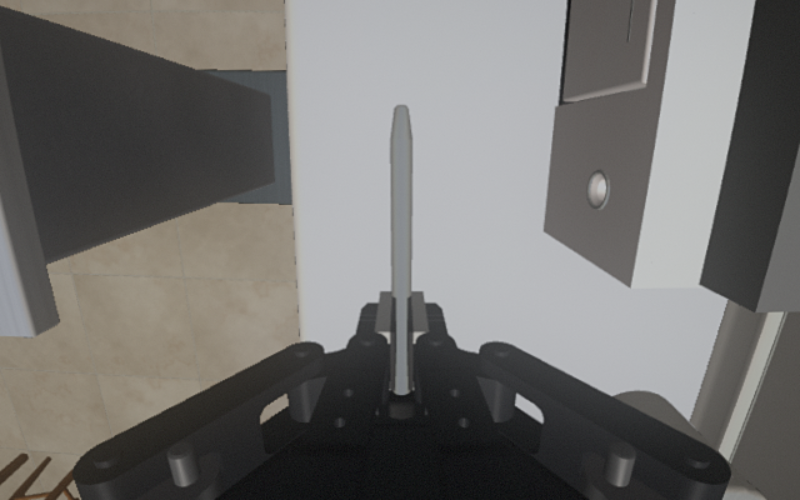

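The pin is held along the jaw line with its tip at (401,107). The hole shows clearly at (598,189).

```bash
python3 - <<'E'
from h import *
c=get_calibration('wrist'); z=np.load('pics/wrist.npz'); P=z['P']; im=z['im']
print('hole',px2w(c,478.3,151.3,z=.07).round(4))
g=im[130:175,455:505].mean(2).astype(int)
print('ring z', (P[151,460:500]*1000).round(0).tolist()[::4])
for v,u in((95,321),(120,321),(150,321),(180,321),(210,321),(230,321)): print('pin',P[v,u].round(4))
# front panel plane fit
m=(P[...,2]>.03)&(P[...,2]<.1)&(P[...,0]>.54)&(P[...,0]<.59)&(P[...,1]<.05)&(P[...,1]>-.045)
q=P[m]; A=np.c_[q[:,1],q[:,2],np.ones(len(q))]; k=np.linalg.lstsq(A,q[:,0],rcond=None)[0]; print(len(q),'x=%.4f*y+%.4f*z+%.4f'%tuple(k))
cv2.imwrite('pics/cropw2.png',cv2.resize(im[120:180,440:520,::-1],None,fx=8,fy=8,interpolation=cv2.INTER_CUBIC))
E
```

```text
hole [ 0.552  -0.0117  0.07  ]
ring z [[563.0, -16.0, 44.0], [564.0, -15.0, 49.0], [564.0, -14.0, 55.0], [563.0, -13.0, 62.0], [565.0, -13.0, 64.0], [567.0, -13.0, 65.0], [571.0, -13.0, 63.0], [563.0, -11.0, 81.0], [564.0, -10.0, 85.0], [562.0, -9.0, 92.0]]
pin [0.457  0.016  0.1316]
pin [0.4573 0.0056 0.134 ]
pin [ 0.4577 -0.0074  0.1332]
pin [ 0.4582 -0.0211  0.1332]
pin [ 0.4586 -0.0355  0.1332]
pin [ 0.4589 -0.0457  0.133 ]
8142 x=-0.0335*y+-0.0020*z+0.5632
```

View pics/cropw2.png

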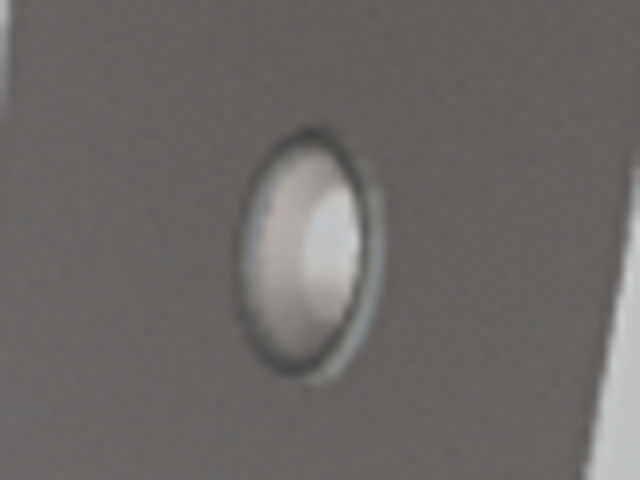

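Call:
play_rows([
  [[0,0,0],[0,0,30],1],
  [[0,0,0],[0,0,30],1],
  [[0,0,0],[0,0,25],1],
  [[0,0,0],[0,0,15],1],
  [[0,0,0],[0,0,10],1],
  [[0,0,0],[0,0,6],1],
  [[0,0,0],[0,0,0],1],
])

```text
t: 5.62
tcp_pos: [0.4607, -0.0602, 0.0129]
tool_rot: [0.696, 0.718, -0.0, -0.0]
force: [-0.8, 0.1, 0.2]
finger_gap: 0.042
gripper_force: 78.7
```

Call:
play_rows([
  [[0,0,0],[0,0,3],1],
  [[0,0,0],[0,0,0],1],
  [[0,0,0],[0,0,0],0.6],
  [[0,0,0],[0,0,0],0.6],
  [[0,0,0],[0,0,0],0.6],
  [[0,0,0],[0,0,-20],0.6],
  [[0,0,0],[-20,0,-30],0.6],
  [[0,0,0],[-40,0,-10],0.6],
  [[0,0,0],[0,0,0],0.6],
  [[0,0,0],[0,0,0],0.6],
  [[0,0,0],[0,0,0],0.6],
])

```text
t: 6.53
tcp_pos: [0.4617, -0.1201, 0.0704]
tool_rot: [0.696, 0.718, -0.0, -0.0]
force: [-0.4, 0.2, -0.3]
finger_gap: 0.4
gripper_force: 0.0
```

```bash
python3 - <<'E'
from h import *
to(.462,-.12,.010,92)
c,im,D=snap('wrist'); P=np.load('pics/wrist.npz')['P']
cv2.imwrite('pics/w3.png',cv2.resize(im[:,:,::-1],(800,500)))
def rect(m):
    q=P[m]; print(len(q),q.mean(0).round(4),cv2.minAreaRect((q[:,:2]*1000).astype(np.float32)))
m=(P[...,2]>.004)&(P[...,2]<.03)&(P[...,0]>.43)&(P[...,0]<.5)&(P[...,1]>-.1)&(P[...,1]<.1); rect(m)
print(c['xyz'], get_calibration('wrist')['xyz'])
E
```

```text
yaw now 91.7 turn z -0.3 full rotvec [-0.03 -0.03 -0.29] then shift [ 0.1  0.3 60.4] from [ 0.4617 -0.1201  0.0704] t 6.53 gap 0.400 gf 0.0 F [-0.4  0.2 -0.3]
2485 [ 0.4594 -0.0424  0.0115] ((460.91815185546875, -42.996116638183594), (13.605940818786621, 113.99209594726562), 0.10340407490730286)
[ 0.45909872 -0.05047981  0.20519862] [ 0.45877707 -0.04982572  0.20487137]
```

View pics/w3.png

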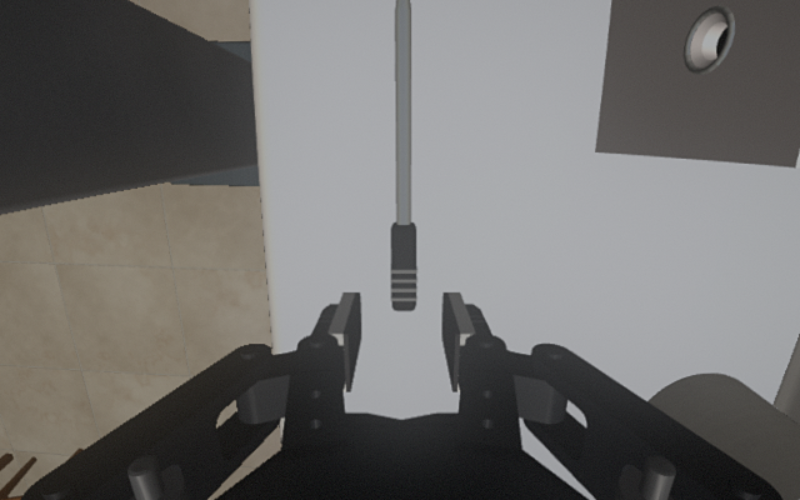

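The pin lies on the worktop, handle rows 225 to 310 at column 403, and the hole is at (711,40).

```bash
python3 - <<'E'
from h import *
c=get_calibration('wrist'); P=np.load('pics/wrist.npz')['P']
for n,u,v,zz in(('hf',322.4,180,.014),('hb',322.4,248,.014),('hc',322.8,214,.016),('tip',322.0,1,.008)): print(n,px2w(c,u,v,z=zz).round(4), P[int(v),int(u)].round(4))
o=np.array(c['xyz']); p=px2w(c,568.3,32,z=.03); r=p-o
# plane x=-0.0335y-.002z+.5632
n=np.array([1,.0335,.002]); print('hole',(o+r*((.5632-n@o)/(n@r))).round(4))
m=(P[...,2]>.03)&(P[...,2]<.1)&(P[...,0]>.54)&(P[...,0]<.59)&(P[...,1]<.05)&(P[...,1]>-.045)
q=P[m]; A=np.c_[q[:,1],q[:,2],np.ones(len(q))]; k=np.linalg.lstsq(A,q[:,0],rcond=None)[0]; print(len(q),k)
to(.462,-.12,.010,92)
E
```

```text
hf [ 0.4607 -0.0929  0.014 ] [ 0.4609 -0.0942  0.0122]
hb [ 0.4623 -0.1423  0.014 ] [ 0.4624 -0.1421  0.0164]
hc [ 0.4617 -0.1161  0.016 ] [ 0.4616 -0.1171  0.0156]
tip [0.457  0.0148 0.008 ] [0.4577 0.0127 0.0123]
hole [ 0.5635 -0.0117  0.07  ]
12523 [-0.02822974 -0.00063854  0.56327238]
yaw now 91.8 turn z -0.2 full rotvec [-0.1  -0.06 -0.23] then shift [-0.7  0.7 60.1] from [ 0.4613 -0.1193  0.0701] t 6.58 gap 0.403 gf 0.0 F [ 0.1 -0.6 -1. ]
```

Call:
play_rows([
  [[0,0,0],[0,0.3,20],0.6],
  [[0,0,0],[0,0,20],0.6],
  [[0,0,0],[0,0,12],0.6],
  [[0,0,0],[0,0,7],0.6],
  [[0,0,0],[0,0,0],0.6],
  [[0,0,0],[0,0,0],1],
  [[0,0,0],[0,0,0],1],
  [[0,0,0],[0,0,0],1],
  [[0,0,0],[0,0,0],1],
], grip_force=100)

```text
t: 7.33
tcp_pos: [0.463, -0.1203, 0.012]
tool_rot: [0.696, 0.718, 0.0, 0.001]
force: [-1.1, 0.5, -0.1]
finger_gap: 0.126
gripper_force: 98.1
```

```bash
python3 - <<'E'
from h import *
to(.36,-.017,.073,92)
E
```

```text
yaw now 91.8 turn z -0.2 full rotvec [ 0.07  0.04 -0.21] then shift [106.8 -99.3 -61. ] from [ 0.463  -0.1203  0.012 ] t 7.33 gap 0.126 gf 98.1 F [-1.1  0.5 -0.1]
```

Call:
play_rows([
  [[0,0,0],[0,0,-20],1],
  [[0,0,0],[0,0,-21],1],
  [[0,0,0],[23,-15,-5],1],
  [[0,0,0],[23,-15,-5],1],
  [[0,0,0],[23,-15,-5],1],
  [[0,0,0],[23,-15,-5],1],
  [[0,0,6],[0,0,0],1],
  [[0,0,7],[0,0,0],1],
  [[0,0,7],[0,0,0],1],
  [[0,0,7],[0,0,0],1],
  [[0,0,7],[0,0,0],1],
  [[0,0,7],[0,0,0],1],
])

```text
t: 8.33
tcp_pos: [0.4001, -0.0302, 0.0728]
tool_rot: [0.905, 0.426, 0.0, 0.0]
force: [-0.7, 0.6, -0.3]
finger_gap: 0.13
gripper_force: 98.3
```

Call:
play_rows([
  [[0,0,7],[0,0,0],1],
  [[0,0,7],[0,0,0],1],
  [[0,0,7],[0,0,0],1],
  [[0,0,7],[0,0,0],1],
  [[0,0,7],[0,0,0],1],
  [[0,0,7],[0,0,0],1],
  [[0,0,7],[0,0,0],1],
  [[0,0,0],[0,0,0],1],
  [[0,0,0],[0,0,0],1],
])

```text
t: 9.08
tcp_pos: [0.3999, -0.0302, 0.0727]
tool_rot: [1.0, 0.017, 0.0, 0.0]
force: [-0.7, 0.3, -0.4]
finger_gap: 0.132
gripper_force: 98.3
```

```bash
python3 - <<'E'
from h import *
to(.405,-.017,.073,1.8)
c,im,D=snap('wrist')
cv2.imwrite('pics/w4.png',cv2.resize(im[:,:,::-1],(800,500)))
P=np.load('pics/wrist.npz')['P']
cols=np.round(np.linspace(0,255,1))
for v in range(20,200,15):
    m=(im[v,300:345].mean(1)>0); print(v,(P[v,312:334,2]*1000).round().tolist())
E
```

```text
yaw now 1.9 turn z 0.1 full rotvec [ 0.02 -0.05  0.15] then shift [  5.5 -13.   -0.3] from [ 0.3999 -0.0302  0.0727] t 9.08 gap 0.132 gf 98.3 F [-0.7  0.3 -0.4]
20 [0.0, 70.0, 72.0, 72.0, 72.0, 72.0, 73.0, 73.0, 72.0, 72.0, 73.0, 73.0, 73.0, 73.0, 72.0, 72.0, 72.0, 70.0, 69.0, 1.0, -0.0, -0.0]
35 [-0.0, 71.0, 72.0, 71.0, 74.0, 72.0, 71.0, 72.0, 73.0, 74.0, 73.0, 73.0, 73.0, 72.0, 71.0, 74.0, 71.0, 71.0, 71.0, 1.0, -1.0, -0.0]
50 [0.0, 72.0, 72.0, 71.0, 72.0, 74.0, 72.0, 74.0, 72.0, 74.0, 73.0, 73.0, 74.0, 73.0, 73.0, 72.0, 71.0, 72.0, 70.0, 0.0, -0.0, 1.0]
65 [70.0, 70.0, 71.0, 73.0, 72.0, 73.0, 73.0, 73.0, 73.0, 72.0, 72.0, 73.0, 73.0, 73.0, 73.0, 71.0, 71.0, 72.0, 70.0, -0.0, -1.0, 0.0]
80 [70.0, 70.0, 71.0, 72.0, 71.0, 73.0, 74.0, 73.0, 74.0, 72.0, 73.0, 74.0, 74.0, 72.0, 74.0, 72.0, 72.0, 71.0, 69.0, -0.0, -0.0, -0.0]
95 [70.0, 70.0, 71.0, 72.0, 74.0, 72.0, 73.0, 74.0, 73.0, 74.0, 72.0, 72.0, 73.0, 72.0, 74.0, 71.0, 72.0, 70.0, -0.0, -1.0, -1.0, 1.0]
110 [69.0, 72.0, 72.0, 71.0, 72.0, 74.0, 72.0, 73.0, 74.0, 73.0, 73.0, 73.0, 73.0, 72.0, 73.0, 73.0, 70.0, 70.0, 1.0, -1.0, -2.0, -0.0]
125 [0.0, 72.0, 72.0, 72.0, 73.0, 73.0, 72.0, 72.0, 73.0, 74.0, 74.0, 73.0, 73.0, 72.0, 73.0, 72.0, 72.0, 70.0, -0.0, -0.0, -1.0, -1.0]
140 [1.0, 71.0, 71.0, 71.0, 72.0, 72.0, 73.0, 74.0, 72.0, 73.0, 72.0, 73.0, 73.0, 72.0, 73.0, 72.0, 71.0, 71.0, 1.0, 0.0, -1.0, 1.0]
155 [0.0, 70.0, 71.0, 72.0, 72.0, 72.0, 73.0, 73.0, 73.0, 74.0, 72.0, 74.0, 73.0, 72.0, 72.0, 73.0, 70.0, 69.0, -1.0, -0.0, 1.0, -1.0]
170 [-0.0, 71.0, 71.0, 72.0, 73.0, 73.0, 74.0, 72.0, 73.0, 72.0, 73.0, 74.0, 72.0, 73.0, 72.0, 71.0, 71.0, 70.0, 0.0, -1.0, 0.0, -0.0]
185 [0.0, 71.0, 72.0, 71.0, 72.0, 72.0, 72.0, 74.0, 73.0, 72.0, 73.0, 73.0, 72.0, 73.0, 72.0, 72.0, 71.0, 0.0, 1.0, 1.0, -1.0, 0.0]
```

View pics/w4.png

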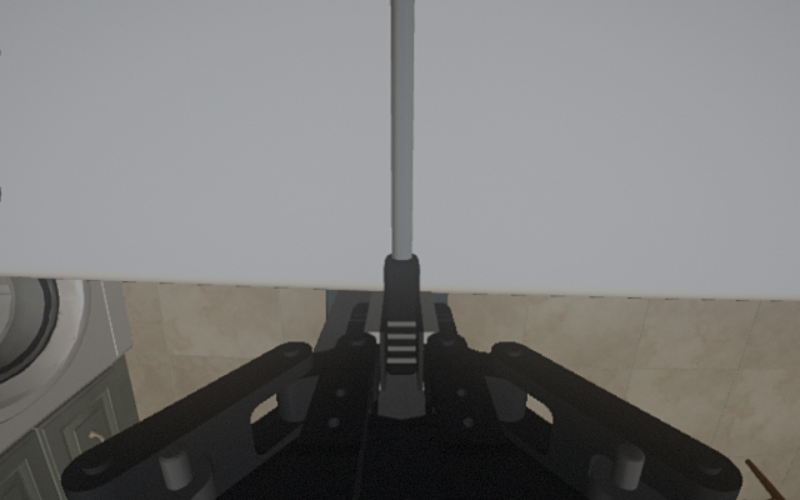

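The pin is level and straight ahead of the tool, shank axis at z ≈ 0.069.

```bash
python3 - <<'E'
from h import *
P=np.load('pics/wrist.npz')['P']
m=(P[...,2]>.0655)&(P[...,2]<.08)&(P[...,0]>.44)&(P[...,0]<.53)&(abs(P[...,1]+.03)<.02)
q=P[m]; k=np.polyfit(q[:,0],q[:,1],1); print('pin line yaw',np.degrees(np.arctan(k[0])),'y at tip .542',np.polyval(k,.542),'y at .4635',np.polyval(k,.4635),'max x',q[:,0].max())
print(np.polyval(k,.5635),'-> shift to -.012')
E
```

```text
pin line yaw 1.684072547005919 y at tip .542 -0.025868196627505797 y at .4635 -0.028176181254934284 max x 0.5144087452606902
-0.0252360734492929 -> shift to -.012
```

Call:
play_rows([
  [[0,0,0],[0,-7,-0.5],1],
  [[0,0,0],[0,-6.3,-0.5],1],
  [[0,0,0],[10,0,0],1],
  [[0,0,0],[6,0,0],1],
  [[0,0,0],[6,0,0],1],
  [[0,0,0],[6,0,0],1],
  [[0,0,0],[6,0,0],1],
  [[0,0,0],[6,0,0],1],
  [[0,0,0],[0,0,0],1],
])

```text
t: 9.88
tcp_pos: [0.4414, -0.016, 0.0734]
tool_rot: [1.0, 0.016, 0.001, 0.0]
force: [-0.9, 0.5, -0.5]
finger_gap: 0.13
gripper_force: 98.3
```

```bash
python3 - <<'E'
from h import *
to(.5135,-.0137,.073,1.8)
E
```

```text
yaw now 1.8 turn z -0.0 full rotvec [ 0.05 -0.15 -0.02] then shift [72.1 -0.   0.4] from [ 0.4414 -0.016   0.0734] t 9.88 gap 0.130 gf 98.3 F [-0.9  0.5 -0.5]
```

Call:
play_rows([
  [[0,0,0],[12,0,0],1],
  [[0,0,0],[12,0,0],1],
  [[0,0,0],[12,0,0],1],
  [[0,0,0],[12,0,0],1],
  [[0,0,0],[8,0,0],1],
  [[0,0,0],[3,0,0],1],
  [[0,0,0],[0,0,0],1],
])

```text
t: 10.47
tcp_pos: [0.4987, -0.0138, 0.0732]
tool_rot: [1.0, 0.016, 0.0, 0.0]
force: [0.3, 0.8, 0.4]
finger_gap: 0.124
gripper_force: 98.3
```

Call:
play_rows([
  [[0,0,0],[5,0,0],1],
  [[0,0,0],[4,0,0],1],
  [[0,0,0],[4,0,0],1],
  [[0,0,0],[0,0,0],1],
  [[0,0,0],[0,0,0],1],
])

```text
t: 10.88
tcp_pos: [0.5102, -0.0129, 0.073]
tool_rot: [1.0, 0.016, -0.001, -0.0]
force: [-3.0, 1.7, -1.3]
finger_gap: 0.13
gripper_force: 98.3
```

```bash
cat > dr.py <<'E'
from h import *
def drawer():
    c,im,D=snap('top'); P=np.load('pics/top.npz')['P']
    m=(P[...,2]>.075)&(P[...,2]<.1)&(P[...,0]>.42)&(P[...,0]<.6)&(P[...,1]>.045)&(P[...,1]<.125)
    q=P[m]; print('drawer-edge pts',len(q), np.median(q,0).round(4) if len(q) else '', q[:,0].min().round(4) if len(q) else '')
    return im
E
python3 - <<'E'
from dr import *
to(.5135,-.0137,.073,1.8); drawer()
E
```

```text
yaw now 1.8 turn z 0.0 full rotvec [-0.04  0.13  0.  ] then shift [3.3 0.9 0. ] from [ 0.5102 -0.0129  0.073 ] t 10.88 gap 0.130 gf 98.3 F [-3.   1.7 -1.3]
drawer-edge pts 19 [0.5594 0.0911 0.094 ] 0.559
```

Call:
play_rows([
  [[0,0,0],[2,0,0],1],
  [[0,0,0],[1.5,0,0],1],
  [[0,0,0],[0,0,0],1],
  [[0,0,0],[0,0,0],1],
])

```text
t: 11.27
tcp_pos: [0.514, -0.013, 0.0731]
tool_rot: [1.0, 0.016, -0.001, -0.0]
force: [-4.3, 0.7, -0.1]
finger_gap: 0.13
gripper_force: 98.3
```

```bash
python3 - <<'E'
from dr import *
to(.5135,-.0137,.073,1.8); drawer()
E
```

```text
yaw now 1.8 turn z -0.0 full rotvec [-0.02  0.1  -0.02] then shift [-0.5  0.7  0.1] from [ 0.514  -0.013   0.0731] t 11.27 gap 0.130 gf 98.3 F [-4.3  0.7 -0.1]
drawer-edge pts 77 [0.522  0.0913 0.0952] 0.5162
```

Call:
play_rows([
  [[0,0,0],[-10,0,0],1],
  [[0,0,0],[-20,0,0],1],
  [[0,0,0],[-25,0,0],1],
  [[0,0,0],[-25,0,0],1],
  [[0,0,0],[-20,0,0],1],
  [[0,0,0],[-12,0,0],1],
  [[0,0,0],[0,0,0],1],
  [[0,0,0],[0,20,0],1],
  [[0,0,0],[0,30,0],1],
  [[0,0,0],[0,30,0],1],
  [[0,0,0],[15,27,0],1],
  [[0,0,0],[20,0,15],1],
])

```text
t: 12.32
tcp_pos: [0.4472, -0.1298, 0.0604]
tool_rot: [1.0, 0.013, 0.006, 0.004]
force: [1.2, -0.7, 0.4]
finger_gap: 0.132
gripper_force: 98.3
```

Call:
play_rows([
  [[0,0,0],[15,0,15],1],
  [[0,0,0],[0,0,14],1],
  [[0,0,0],[0,0,9],1],
  [[0,0,0],[0,0,7],1],
  [[0,0,0],[0,0,0],1],
  [[0,0,0],[0,0,0],1],
])

```text
t: 12.82
tcp_pos: [0.4564, -0.1221, 0.0132]
tool_rot: [1.0, 0.015, 0.0, 0.0]
force: [0.3, -0.4, 0.1]
finger_gap: 0.131
gripper_force: 98.4
```

```bash
python3 - <<'E'
from dr import *
to(.45,-.12,.012,1.8); drawer()
E
```

```text
yaw now 1.8 turn z -0.0 full rotvec [ 0.01 -0.02 -0.03] then shift [-6.3 -2.3  1.2] from [ 0.4564 -0.1221  0.0132] t 12.82 gap 0.131 gf 98.4 F [ 0.3 -0.4  0.1]
drawer-edge pts 84 [0.5103 0.0854 0.0946] 0.507
```

Call:
play_rows([
  [[0,0,0],[0,0,1],1],
  [[0,0,0],[0,0,0],0.5],
  [[0,0,0],[0,0,0],0.5],
  [[0,0,0],[0,0,0],0.5],
  [[0,0,0],[0,0,-20],0.5],
  [[0,0,0],[0,0,-40],0.5],
  [[0,0,0],[0,0,-40],0.5],
  [[0,0,0],[0,0,-40],0.5],
  [[0,0,0],[0,0,-40],0.5],
  [[0,0,-7],[10,-35,0],0.5],
  [[0,0,-7],[0,0,0],0.5],
  [[0,0,-7],[0,0,0],0.5],
])

```text
t: 13.87
tcp_pos: [0.4652, -0.0855, 0.1937]
tool_rot: [0.979, 0.202, 0.001, 0.001]
force: [-0.1, 0.1, 0.2]
finger_gap: 0.497
gripper_force: 0.0
```

Call:
play_rows([
  [[0,0,-7],[0,0,0],0.5],
  [[0,0,-7],[0,0,0],0.5],
  [[0,0,-7],[0,0,0],0.5],
  [[0,0,-7],[0,0,0],0.5],
  [[0,0,-7],[0,0,0],0.5],
  [[0,0,-7],[0,0,0],0.5],
  [[0,0,-7],[0,0,0],0.5],
  [[0,0,-7],[0,0,0],0.5],
  [[0,0,-7],[0,0,0],0.5],
  [[0,0,-6],[25,8,0],0.5],
  [[0,0,0],[35,12,0],0.5],
  [[0,0,0],[30,10,0],0.5],
])

```text
t: 14.87
tcp_pos: [0.495, 0.0041, 0.1925]
tool_rot: [0.697, 0.717, 0.0, 0.0]
force: [0.5, 0.1, -0.5]
finger_gap: 0.497
gripper_force: 0.0
```

Call:
play_rows([
  [[0,0,0],[20,10,0],0.5],
  [[0,0,0],[0,0,0],0.5],
  [[0,0,0],[0,0,0],0.5],
])

```text
t: 15.12
tcp_pos: [0.504, 0.0245, 0.1923]
tool_rot: [0.695, 0.719, -0.0, 0.0]
force: [0.0, -0.4, -1.1]
finger_gap: 0.504
gripper_force: 0.0
```

```bash
python3 - <<'E'
from dr import *
to(.51,.09,.085,91.8)
c,im,D=snap('wrist')
cv2.imwrite('pics/w5.png',cv2.resize(im[:,:,::-1],(800,500)))
P=np.load('pics/wrist.npz')['P']
m=(P[...,2]>.088)&(P[...,2]<.102)&(P[...,0]>.47)&(P[...,0]<.55)&(P[...,1]>.03)&(P[...,1]<.15)
q=P[m]; print(len(q),q.mean(0),cv2.minAreaRect((q[:,:2]*1000).astype(np.float32)))
m=(P[...,2]>.055)&(P[...,2]<.065)&(P[...,0]>.49)&(P[...,0]<.6)&(P[...,1]>.03)&(P[...,1]<.15)
q=P[m]; print('rim',len(q),q.min(0),q.max(0))
E
```

```text
yaw now 91.9 turn z 0.1 full rotvec [-0.    0.02  0.14] then shift [ 65.3   8.  107.3] from [0.504  0.0245 0.1923] t 15.12 gap 0.504 gf 0.0 F [ 0.  -0.4 -1.1]
1730 [0.51118017 0.08887527 0.09540446] ((511.59490966796875, 85.7157974243164), (9.85689926147461, 100.5308609008789), 2.2347896099090576)
rim 1615 [0.52594206 0.03331984 0.05502014] [0.57107161 0.14965266 0.06494528]
```

View pics/w5.png

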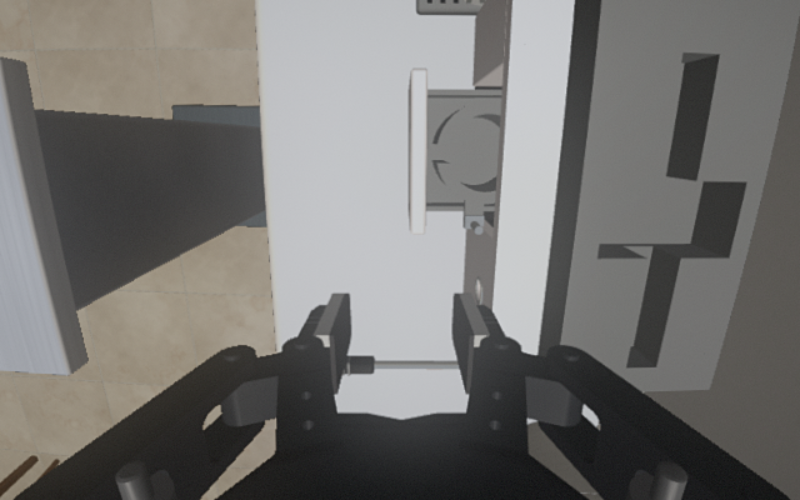

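The drawer is out about 50 mm, plate at columns 411–426, rows 69–233. The pin lies clear to the right at row 365. Now I'll pinch the plate and pull.

Call:
play_rows([
  [[0,0,0],[31.5,5,20],0.6],
  [[0,0,0],[31.5,4.5,20],0.6],
  [[0,0,0],[0,0,25],0.6],
  [[0,0,0],[0,0,20],0.6],
  [[0,0,0],[0,0,15],0.6],
  [[0,0,0],[0,0,7],0.6],
  [[0,0,0],[0,0,0],0.6],
  [[0,0,0],[0,0,0],1],
  [[0,0,0],[0,0,0],1],
  [[0,0,0],[0,0,0],1],
  [[0,0,0],[0,0,0],1],
], grip_force=40)

```text
t: 16.08
tcp_pos: [0.5123, 0.0862, 0.0864]
tool_rot: [0.696, 0.718, 0.0, 0.001]
force: [-1.1, -3.1, 1.6]
finger_gap: 0.103
gripper_force: 42.4
```

Call:
play_rows([
  [[0,0,0],[0,-5,0],1],
  [[0,0,0],[0,-10,0],1],
  [[0,0,0],[0,-10,0],1],
  [[0,0,0],[0,-10,0],1],
  [[0,0,0],[0,-10,0],1],
  [[0,0,0],[0,-6,0],1],
  [[0,0,0],[0,0,0],1],
  [[0,0,0],[0,0,0],1],
])

```text
t: 16.75
tcp_pos: [0.4595, 0.0844, 0.0863]
tool_rot: [0.696, 0.718, -0.001, 0.0]
force: [-2.5, -7.8, 8.4]
finger_gap: 0.103
gripper_force: 43.3
```

```bash
python3 - <<'E'
from dr import *
to(.455,.086,.085,91.8)
E
```

```text
yaw now 91.8 turn z 0.0 full rotvec [-0.01  0.08  0.04] then shift [ 1.8 -4.4  1.3] from [0.4595 0.0844 0.0863] t 16.75 gap 0.103 gf 43.3 F [-2.5 -7.8  8.4]
```

Call:
play_rows([
  [[0,0,0],[0,-3,0],1],
  [[0,0,0],[0,-3,0],1],
  [[0,0,0],[0,0,0],1],
  [[0,0,0],[0,0,0],1],
])

```text
t: 17.08
tcp_pos: [0.4584, 0.0843, 0.0863]
tool_rot: [0.696, 0.718, 0.003, 0.004]
force: [5.6, -5.3, 0.4]
finger_gap: 0.105
gripper_force: 42.3
```

Call:
play_rows([
  [[0,0,0],[0,0,0],0.6],
  [[0,0,0],[0,0,0],0.6],
  [[0,0,0],[0,0,0],0.6],
  [[0,0,0],[0,0,-20],0.6],
  [[0,0,0],[0,0,-40],0.6],
  [[0,0,0],[0,0,-40],0.6],
  [[0,0,0],[-20,10,-20],0.6],
  [[0,0,0],[-30,10,0],0.6],
  [[0,0,0],[0,0,0],0.6],
  [[0,0,0],[0,0,0],0.6],
])

```text
t: 17.92
tcp_pos: [0.4757, 0.0351, 0.2053]
tool_rot: [0.697, 0.717, -0.0, -0.0]
force: [-0.4, 1.0, -0.3]
finger_gap: 0.401
gripper_force: 0.0
```

```bash
python3 - <<'E'
from dr import *
to(.4717,.4395,.2,60)
c,im,D=snap('wrist')
cv2.imwrite('pics/w6.png',cv2.resize(im[:,:,::-1],(800,500)))
P=np.load('pics/wrist.npz')['P']
m=(P[...,2]>.089)&(P[...,2]<.102)&(P[...,0]>.42)&(P[...,0]<.53)&(P[...,1]>.03)&(P[...,1]<.15)
q=P[m]; print(len(q),q.mean(0),cv2.minAreaRect((q[:,:2]*1000).astype(np.float32)))
E
```

```text
yaw now 91.6 turn z 31.6 full rotvec [-5.000e-02 -3.000e-02  3.163e+01] then shift [ 348.2 -205.7    5.3] from [0.4757 0.0351 0.2053] t 17.92 gap 0.401 gf 0.0 F [-0.4  1.  -0.3]
1479 [0.4577117  0.08544255 0.09534663] ((457.4774475097656, 83.924072265625), (10.35407829284668, 99.0804214477539), 1.5741606950759888)
```

View pics/w6.png

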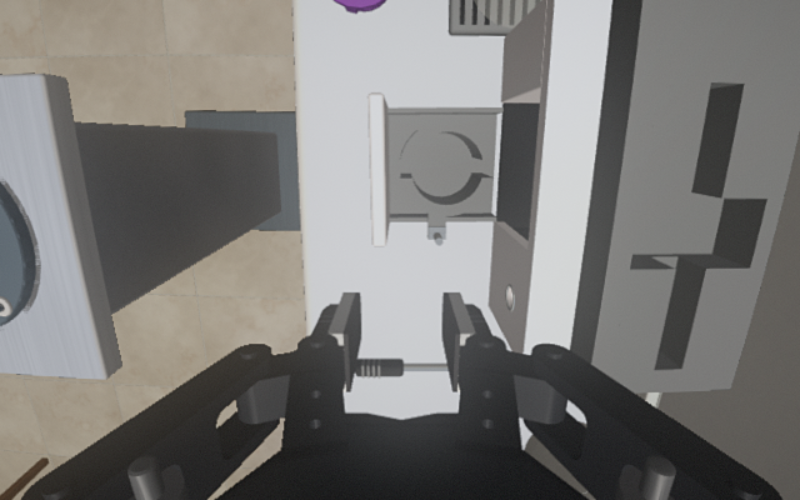

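The drawer is fully out (edge ~0.4576). The cup is around (445,168), with its slots fore and aft at row ~175. I'll fit the cup centre from depth.

```bash
python3 - <<'E'
from h import *
from scipy.optimize import least_squares
c=get_calibration('wrist'); z=np.load('pics/wrist.npz'); P=z['P']; im=z['im']
zz=P[...,2].copy(); sub=np.zeros((400,640),np.uint8)
sub[88:178,312:398]=((zz<.055)[88:178,312:398])*255
n,lab,st,ce=cv2.connectedComponentsWithStats(sub); i=lab[132,356]; print(i,st[i])
mk=(lab==i).astype(np.uint8)
cn=max(cv2.findContours(mk,cv2.RETR_EXTERNAL,cv2.CHAIN_APPROX_NONE)[0],key=len)[:,0]
B=np.array([px2w(c,u,v,z=.06)[:2] for u,v in cn])
f=least_squares(lambda p:np.hypot(B[:,0]-p[0],B[:,1]-p[1])-.027,[.508,.087],loss='cauchy',f_scale=.001)
r=np.hypot(*(B-f.x).T); print(f.x,np.percentile(r,[5,25,50,75,95]).round(4))
sl=B[r>.0305]; print('slot pts',len(sl), [sl[np.sign(sl[:,0]-f.x[0])==s].mean(0).round(4) for s in(-1,1)])
out=[(lab==i)*255]
g=zz[90:176,315:395]; np.set_printoptions(linewidth=300); 
E
```

```text
1 [ 312   88   86   90 5734]
[0.50538859 0.08766511] [0.0267 0.0374 0.0418 0.0477 0.0553]
slot pts 434 [array([0.474 , 0.0854]), array([0.5329, 0.0815])]
```

```bash
python3 - <<'E'
from h import *
from scipy.optimize import least_squares
P=np.load('pics/wrist.npz')['P']; np.set_printoptions(linewidth=300)
for v in(100,115,125,132,140,150): print(v,(P[v,310:402:3,2]*1000).round(0).tolist())
m=(abs(P[...,2]-.060)<.006)&(P[...,0]>.465)&(P[...,0]<.555)&(P[...,1]>.04)&(P[...,1]<.13)
q=P[m]; print(len(q),q.min(0),q.max(0),q.mean(0))
f=least_squares(lambda p:np.maximum(0,.027-np.hypot(q[:,0]-p[0],q[:,1]-p[1])),[.508,.086]); print(f.x,f.cost)
# deck low region = floor
w=P[(P[...,2]<.03)&(P[...,2]>.008)&(P[...,0]>.47)&(P[...,0]<.55)&(P[...,1]>.05)&(P[...,1]<.12)]; print('floor',len(w),np.median(w,0),w.min(0),w.max(0))
E
```

```text
100 [16.0, 17.0, 15.0, 17.0, 17.0, 17.0, 15.0, 17.0, 17.0, 15.0, 60.0, 59.0, 59.0, 61.0, 60.0, 58.0, 58.0, 60.0, 61.0, 60.0, 60.0, 60.0, 59.0, 15.0, 16.0, 17.0, 15.0, 17.0, 16.0, 17.0, 1.0]
115 [24.0, 17.0, 17.0, 16.0, 16.0, 61.0, 59.0, 60.0, 61.0, 15.0, 15.0, 17.0, 17.0, 16.0, 16.0, 15.0, 16.0, 16.0, 17.0, 15.0, 16.0, 20.0, 40.0, 55.0, 59.0, 60.0, 59.0, 61.0, 16.0, -0.0, 1.0]
125 [28.0, 16.0, 15.0, 16.0, 59.0, 60.0, 59.0, 15.0, 16.0, 16.0, 18.0, 15.0, 17.0, 17.0, 16.0, 16.0, 17.0, 16.0, 16.0, 16.0, 17.0, 16.0, 15.0, 29.0, 45.0, 59.0, 59.0, 59.0, 60.0, 1.0, 3.0]
132 [31.0, 16.0, 17.0, 17.0, 16.0, 17.0, 17.0, 16.0, 15.0, 17.0, 18.0, 15.0, 16.0, 17.0, 16.0, 15.0, 16.0, 16.0, 18.0, 15.0, 16.0, 16.0, 16.0, 17.0, 15.0, 17.0, 16.0, 16.0, 16.0, -0.0, 5.0]
140 [35.0, 17.0, 18.0, 15.0, 37.0, 38.0, 36.0, 16.0, 17.0, 16.0, 15.0, 15.0, 18.0, 17.0, 15.0, 15.0, 16.0, 16.0, 17.0, 17.0, 16.0, 16.0, 18.0, 32.0, 42.0, 43.0, 43.0, 15.0, 16.0, 1.0, 6.0]
150 [39.0, 16.0, 17.0, 16.0, 60.0, 60.0, 61.0, 60.0, 27.0, 16.0, 17.0, 15.0, 16.0, 16.0, 17.0, 17.0, 16.0, 15.0, 17.0, 17.0, 20.0, 31.0, 42.0, 52.0, 60.0, 60.0, 60.0, 61.0, 15.0, 1.0, 5.0]
2071 [0.47241153 0.04030777 0.05406301] [0.54261157 0.12128713 0.0631144 ] [0.50738867 0.08355413 0.05985978]
[0.50728272 0.08557103] 2.758111175438888e-08
floor 2980 [0.50711526 0.0859485  0.0161203 ] [0.47000009 0.05021027 0.01332844] [0.54998189 0.11998461 0.02999735]
```

Call:
play_rows([
  [[0,0,0],[10,0,-30],0.5],
  [[0,0,0],[25,0,-30],0.5],
  [[0,0,0],[36,0,0],0.5],
  [[0,0,0],[36,0,0],0.5],
  [[0,0,0],[36,0,0],0.5],
  [[0,0,0],[36,0,0],0.5],
  [[0,0,0],[36,0,0],0.5],
  [[0,0,0],[36,0,0],0.5],
  [[0,0,0],[36,0,0],0.5],
  [[0,0,0],[36,0,0],0.5],
  [[0,0,0],[25,0,0],0.5],
  [[0,0,6.3],[0,0,0],0.5],
])

```text
t: 18.97
tcp_pos: [0.4625, 0.3887, 0.2635]
tool_rot: [0.733, 0.68, -0.001, -0.002]
force: [0.2, -1.0, 0.6]
finger_gap: 0.501
gripper_force: 0.0
```

Call:
play_rows([
  [[0,0,6.3],[0,0,20],0.5],
  [[0,0,6.3],[0,0,20],0.5],
  [[0,0,6.3],[0,0,20],0.5],
  [[0,0,6.3],[0,0,20],0.5],
  [[0,0,0],[0,0,0],0.5],
  [[0,0,0],[0,0,0],0.5],
])

```text
t: 19.47
tcp_pos: [0.4629, 0.3833, 0.1833]
tool_rot: [0.864, 0.504, -0.003, -0.0]
force: [0.0, 0.5, -0.5]
finger_gap: 0.499
gripper_force: 0.0
```

```bash
cat > cart.py <<'E'
from h import *
from scipy.optimize import least_squares
P0=np.load('pics/wrist.npz')['P']
m=(abs(P0[...,2]-.060)<.006)&(np.hypot(P0[...,0]-.5073,P0[...,1]-.0856)<.043)
q=P0[m]
def g(p):
    r=np.hypot(q[:,0]-p[0],q[:,1]-p[1]); return np.maximum(0,.027-r)+np.maximum(0,r-.036)
print('cup',least_squares(g,[.507,.086],loss='cauchy',f_scale=.0005).x)
to(.4717,.4395,.06,60)
c,im,D=snap('wrist'); P=np.load('pics/wrist.npz')['P']
near=np.hypot(P[...,0]-.4717,P[...,1]-.4395)<.045
for lo,hi in((.0645,.075),(.041,.05)):
    q=P[near&(P[...,2]>lo)&(P[...,2]<hi)]; print(len(q),q.mean(0).round(4),cv2.minAreaRect((q[:,:2]*1000).astype(np.float32)))
E
python3 cart.py
```

```text
cup [0.50736086 0.08532047]
yaw now 60.5 turn z 0.5 full rotvec [-0.2   0.29  0.5 ] then shift [ 53.1 -20.5 123.3] from [0.4629 0.3833 0.1833] t 19.47 gap 0.499 gf 0.0 F [ 0.   0.5 -0.5]
1028 [0.472  0.4421 0.0694] ((471.4852600097656, 441.8517761230469), (45.37193298339844, 15.733260154724121), 57.54261016845703)
3219 [0.4729 0.4426 0.0461] ((471.37933349609375, 441.6036682128906), (65.57038116455078, 66.09858703613281), 16.44489097595215)
```

Call:
play_rows([
  [[0,0,2.5],[0,0,0],0.5],
  [[0,0,0],[27.1,-11.9,20],0.5],
  [[0,0,0],[27.1,-11.8,24],0.5],
  [[0,0,0],[0,0,30],0.5],
  [[0,0,0],[0,0,25],0.5],
  [[0,0,0],[0,0,15],0.5],
  [[0,0,0],[0,0,10],0.5],
  [[0,0,0],[0,0,0],0.5],
  [[0,0,0],[0,0,0],1],
  [[0,0,0],[0,0,0],1],
  [[0,0,0],[0,0,0],1],
  [[0,0,0],[0,0,0],1],
], grip_force=50)

```text
t: 20.52
tcp_pos: [0.4755, 0.4427, 0.0632]
tool_rot: [0.876, 0.483, 0.002, -0.0]
force: [-1.2, 1.0, 3.0]
finger_gap: 0.171
gripper_force: 51.7
```

Call:
play_rows([
  [[0,0,0],[0,0,-20],1],
  [[0,0,0],[0,0,-40],1],
  [[0,0,0],[0,0,-40],1],
  [[0,0,0],[0,0,-40],1],
  [[0,0,0],[0,0,-40],1],
  [[0,0,0],[0,0,-40],1],
  [[0,0,0],[0,0,0],1],
  [[0,0,0],[0,0,0],1],
])

```text
t: 21.18
tcp_pos: [0.4756, 0.4428, 0.2855]
tool_rot: [0.876, 0.483, 0.004, -0.0]
force: [-0.5, -1.2, -3.0]
finger_gap: 0.172
gripper_force: 51.1
```

```bash
python3 - <<'E'
from h import *
to(.5074,.0855,.2,1.8)
c,im,D=snap('wrist'); P=np.load('pics/wrist.npz')['P']
s=sense(); p=s['tcp_pos']; Rm=R.from_quat(s['tool_rot']).as_matrix()
T=(P-p)@Rm
for lo,hi in((.008,.03),(-.015,-.001)):
    m=(np.hypot(T[...,0],T[...,1])<.05)&(T[...,2]>lo)&(T[...,2]<hi); q=T[m]*1000
    if len(q): print(len(q),q.min(0).round(1),q.max(0).round(1),np.median(q,0).round(1))
cv2.imwrite('pics/w7.png',cv2.resize(im[150:400,120:520,::-1],(800,500)))
E
```

```text
yaw now 57.8 turn z 56.0 full rotvec [-2.000e-02 -4.800e-01  5.598e+01] then shift [ 20.6 358.1  85.5] from [0.4756 0.4428 0.2855] t 21.18 gap 0.172 gf 51.1 F [-0.5 -1.2 -3. ]
4480 [-15.3 -33.    8. ] [32.1 32.8 29.8] [15.2 -1.3 13.9]
3319 [-22.9 -20.4 -15. ] [22.1 21.1 -1. ] [ 7.4  0.2 -9.7]
```

View pics/w7.png

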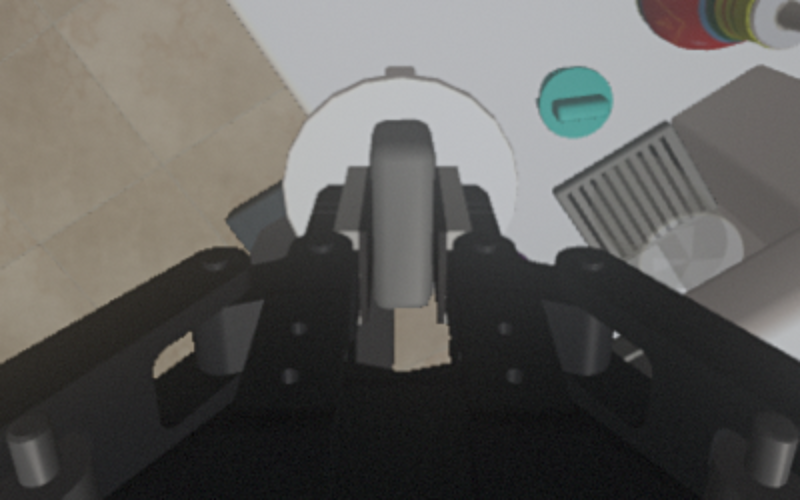

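The cartridge is held centred (flange, forward lug and bar all visible). I'll turn it 56° and carry it over the cup.

Call:
play_rows([
  [[0,0,7],[0,0,-10],1],
  [[0,0,7],[0,0,-5],1],
  [[0,0,7],[0,0,0],1],
  [[0,0,7],[0,0,0],1],
  [[0,0,7],[0,0,0],1],
  [[0,0,7],[0,0,0],1],
  [[0,0,7],[0,0,0],1],
  [[0,0,7],[0,0,0],1],
  [[0,0,0],[2,20,0],1],
  [[0,0,0],[2,35,0],1],
  [[0,0,0],[2,35,0],1],
  [[0,0,0],[2,35,0],1],
])

```text
t: 22.23
tcp_pos: [0.4844, 0.3156, 0.2933]
tool_rot: [1.0, 0.016, -0.003, 0.001]
force: [1.3, 0.2, -1.6]
finger_gap: 0.171
gripper_force: 51.1
```

Call:
play_rows([
  [[0,0,0],[2,35,0],1],
  [[0,0,0],[2,35,0],1],
  [[0,0,0],[2,35,0],1],
  [[0,0,0],[2,35,0],1],
  [[0,0,0],[2,35,20],1],
  [[0,0,0],[2,35,30],1],
  [[0,0,0],[1,23,30],1],
  [[0,0,0],[0,0,30],1],
  [[0,0,0],[0,0,30],1],
  [[0,0,0],[0,0,20],1],
  [[0,0,0],[0,0,0],1],
  [[0,0,0],[0,0,0],1],
])

```text
t: 23.23
tcp_pos: [0.5039, 0.0882, 0.1371]
tool_rot: [1.0, 0.015, -0.003, -0.0]
force: [0.2, -0.4, -1.9]
finger_gap: 0.17
gripper_force: 51.0
```

```bash
python3 - <<'E'
from h import *
to(.5082,.0855,.080,1.8)
c,im,D=snap('wrist'); P=np.load('pics/wrist.npz')['P']
m=(P[...,2]>.089)&(P[...,2]<.102)&(P[...,0]>.42)&(P[...,0]<.48)&(P[...,1]>.03)&(P[...,1]<.15)
q=P[m]; print(len(q),q.mean(0),q.min(0),q.max(0))
cv2.imwrite('pics/w8.png',cv2.resize(im[:,:,::-1],(800,500)))
E
```

```text
yaw now 1.8 turn z -0.0 full rotvec [-0.03  0.38 -0.04] then shift [ 4.2  2.8 57.1] from [0.5039 0.0882 0.1371] t 23.23 gap 0.170 gf 51.0 F [ 0.2 -0.4 -1.9]
128 [0.4635733  0.06453011 0.09219049] [0.45964516 0.03434166 0.08902066] [0.46527028 0.1331901  0.0959337 ]
```

Call:
play_rows([
  [[0,0.4,0],[0,0,0],1],
  [[0,0,0],[4.2,2.3,0],1],
  [[0,0,0],[0,0,10],1],
  [[0,0,0],[0,0,10],1],
  [[0,0,0],[0,0,8],1],
  [[0,0,0],[0,0,7],1],
  [[0,0,0],[0,0,4],1],
  [[0,0,0],[0,0,0],1],
])

```text
t: 23.95
tcp_pos: [0.5098, 0.0861, 0.0989]
tool_rot: [1.0, 0.015, 0.002, -0.0]
force: [-0.3, -0.7, -1.8]
finger_gap: 0.167
gripper_force: 51.0
```

```bash
python3 - <<'E'
from h import *
to(.5082,.0859,.080,1.8); print(sense()['ft_torque'])
E
```

```text
yaw now 1.8 turn z -0.0 full rotvec [-0.01 -0.24 -0.03] then shift [-1.6  0.1 18.9] from [0.5098 0.0861 0.0989] t 23.95 gap 0.167 gf 51.0 F [-0.3 -0.7 -1.8]
[-0.01913789  0.02995253 -0.01381845]
```

Call:
play_rows([
  [[0,-0.2,0],[-1.2,0,0],1],
  [[0,0,0],[0,0,3],1],
  [[0,0,0],[0,0,3],1],
  [[0,0,0],[0,0,3],1],
  [[0,0,0],[0,0,0],1],
])

```text
t: 24.37
tcp_pos: [0.5092, 0.086, 0.0908]
tool_rot: [1.0, 0.015, 0.001, -0.0]
force: [0.4, 0.1, -2.0]
finger_gap: 0.171
gripper_force: 51.0
```

Call:
play_rows([
  [[0,0,0],[0,0,2],1],
  [[0,0,0],[0,0,2],1],
  [[0,0,0],[0,0,0],1],
])

```text
t: 24.62
tcp_pos: [0.5094, 0.086, 0.0869]
tool_rot: [1.0, 0.015, 0.002, -0.0]
force: [-0.8, 0.1, -1.7]
finger_gap: 0.175
gripper_force: 51.0
```

Call:
play_rows([
  [[0,0,0],[0,0,2],1],
  [[0,0,0],[0,0,2],1],
  [[0,0,0],[0,0,1.5],1],
  [[0,0,0],[0,0,0],1],
  [[0,0,0],[0,0,0],1],
])

```text
t: 25.03
tcp_pos: [0.51, 0.0863, 0.0829]
tool_rot: [1.0, 0.016, 0.002, -0.0]
force: [-1.5, 1.4, 7.8]
finger_gap: 0.171
gripper_force: 52.3
```

Call:
play_rows([
  [[0,0,0],[0,0,0],0.5],
  [[0,0,0],[0,0,0],0.5],
  [[0,0,0],[0,0,0],0.5],
  [[0,0,0],[0,0,-20],0.5],
  [[0,0,0],[0,0,-40],0.5],
  [[0,0,0],[0,0,-40],0.5],
  [[0,0,0],[-30,0,-20],0.5],
  [[0,0,0],[-40,0,0],1],
  [[0,0,0],[-30,0,0],1],
  [[0,0,0],[0,0,0],1],
  [[0,0,0],[0,0,0],1],
])

```text
t: 25.95
tcp_pos: [0.4072, 0.083, 0.2015]
tool_rot: [1.0, 0.015, 0.001, -0.0]
force: [0.8, -0.4, -0.3]
finger_gap: 0.0
gripper_force: 0.0
```

```bash
python3 - <<'E'
from h import *
to(.405,.0835,.058,1.8)
c,im,D=snap('wrist'); P=np.load('pics/wrist.npz')['P']
near=np.hypot(P[...,0]-.5074,P[...,1]-.086)<.045
for lo,hi in((.08,.12),(.055,.079)):
    q=P[near&(P[...,2]>lo)&(P[...,2]<hi)&(P[...,0]>.468)]; print(len(q),np.median(q,0).round(4), cv2.minAreaRect((q[:,:2]*1000).astype(np.float32)))
E
```

```text
yaw now 1.8 turn z -0.0 full rotvec [-0.01 -0.14 -0.03] then shift [ -2.2  -0.5 143.5] from [0.4072 0.083  0.2015] t 25.95 gap 0.000 gf 0.0 F [ 0.8 -0.4 -0.3]
1182 [0.507  0.0864 0.0896] ((507.0187683105469, 86.78156280517578), (45.10090255737305, 15.92392349243164), 2.259688377380371)
4419 [0.5071 0.0791 0.0659] ((508.0718688964844, 85.25309753417969), (71.26265716552734, 71.228271484375), 37.113014221191406)
```

Bar top is at 0.090, flange top at 0.066 and bar yaw at ~2°, so the cartridge is seated with its lugs in the slots. Next I'll push the drawer home with closed fingers.

Call:
play_rows([
  [[0,0,0],[0,-2,35],1],
  [[0,0,0],[0,0,35],1],
  [[0,0,0],[0,0,30],1],
  [[0,0,0],[0,0,17],1],
  [[0,0,0],[12,0,0],1],
  [[0,0,0],[12,0,0],1],
  [[0,0,0],[10,0,0],1],
  [[0,0,0],[10,0,0],1],
  [[0,0,0],[10,0,0],1],
  [[0,0,0],[10,0,0],1],
  [[0,0,0],[10,0,0],1],
  [[0,0,0],[0,0,0],1],
])

```text
t: 27.0
tcp_pos: [0.4863, 0.0872, 0.0848]
tool_rot: [1.0, 0.015, 0.004, -0.0]
force: [-0.4, 0.4, -0.7]
finger_gap: 0.0
gripper_force: 0.2
```

Call:
play_rows([
  [[0,0,0],[10,0,0],1],
  [[0,0,0],[10,0,0],1],
  [[0,0,0],[10,0,0],1],
  [[0,0,0],[10,0,0],1],
  [[0,0,0],[10,0,0],1],
  [[0,0,0],[6,0,0],1],
  [[0,0,0],[4,0,0],1],
  [[0,0,0],[0,0,0],1],
])

```text
t: 27.67
tcp_pos: [0.538, 0.0893, 0.0848]
tool_rot: [1.0, 0.016, -0.004, -0.0]
force: [-10.7, -1.4, 4.1]
finger_gap: -0.002
gripper_force: 4.9
```

```bash
python3 - <<'E'
from h import *
to(.5506,.087,.084,1.8)
E
```

```text
yaw now 1.8 turn z 0.0 full rotvec [-0.02  0.5   0.02] then shift [12.6  2.7  0.8] from [0.538  0.0893 0.0848] t 27.67 gap -0.002 gf 4.9 F [-10.7  -1.4   4.1]
```

Call:
play_rows([
  [[0,0,0],[3,0,0],1],
  [[0,0,0],[3,0,0],1],
  [[0,0,0],[2,0,0],1],
  [[0,0,0],[2,0,0],1],
  [[0,0,0],[0,0,0],1],
])

```text
t: 28.08
tcp_pos: [0.5493, 0.0897, 0.0848]
tool_rot: [1.0, 0.016, -0.003, -0.0]
force: [-9.7, -0.8, 3.2]
finger_gap: -0.001
gripper_force: 4.8
```

Call:
play_rows([
  [[0,0,0],[1,0,0],1],
  [[0,0,0],[1,0,0],1],
  [[0,0,0],[1,0,0],1],
  [[0,0,0],[0,0,0],1],
])

```text
t: 28.42
tcp_pos: [0.5492, 0.0897, 0.0849]
tool_rot: [1.0, 0.016, -0.006, -0.0]
force: [-16.0, -2.0, 7.9]
finger_gap: 0.003
gripper_force: 7.5
```

```bash
python3 - <<'E'
from dr import *
to(.5506,.087,.084,1.8); drawer()
E
```

```text
yaw now 1.8 turn z 0.0 full rotvec [-0.02  0.68  0.03] then shift [1.3 2.7 0.9] from [0.5492 0.0897 0.0849] t 28.42 gap 0.003 gf 7.5 F [-16.   -2.    7.9]
drawer-edge pts 0
```

Call:
play_rows([
  [[0,0,0],[1.5,0,0],1],
  [[0,0,0],[1.5,0,0],1],
  [[0,0,0],[0,0,0],1],
])

```text
t: 28.72
tcp_pos: [0.5491, 0.0897, 0.0849]
tool_rot: [1.0, 0.016, -0.009, 0.0]
force: [-20.3, -3.3, 12.7]
finger_gap: -0.001
gripper_force: 10.2
```

Call:
play_rows([
  [[0,0,0],[-6,0,0],1],
  [[0,0,0],[-20,0,0],1],
  [[0,0,0],[-40,0,0],1],
  [[0,0,0],[-40,0,0],1],
  [[0,0,0],[-20,0,-20],1],
  [[0,0,0],[0,0,-40],1],
  [[0,0,0],[0,20,-40],1],
  [[0,0,0],[0,0,0],1],
  [[0,0,0],[0,0,0],1],
])

```text
t: 29.47
tcp_pos: [0.4378, 0.0663, 0.185]
tool_rot: [1.0, 0.015, 0.008, 0.001]
force: [-0.3, 0.4, 0.0]
finger_gap: 0.001
gripper_force: 0.0
```

```bash
python3 - <<'E'
from dr import *
to(.5506,.087,.084,1.8); drawer()
c,im,D=snap('scene')
cv2.imwrite('pics/s9.png',cv2.resize(im[140:300,180:436,::-1],(800,500)))
E
```

```text
yaw now 1.7 turn z -0.1 full rotvec [ 0.08 -0.89 -0.09] then shift [113.4 -17.2 101. ] from [0.4378 0.0663 0.185 ] t 29.47 gap 0.001 gf 0.0 F [-0.3  0.4  0. ]
drawer-edge pts 13 [0.5595 0.0974 0.0892] 0.5591
```

View pics/s9.png

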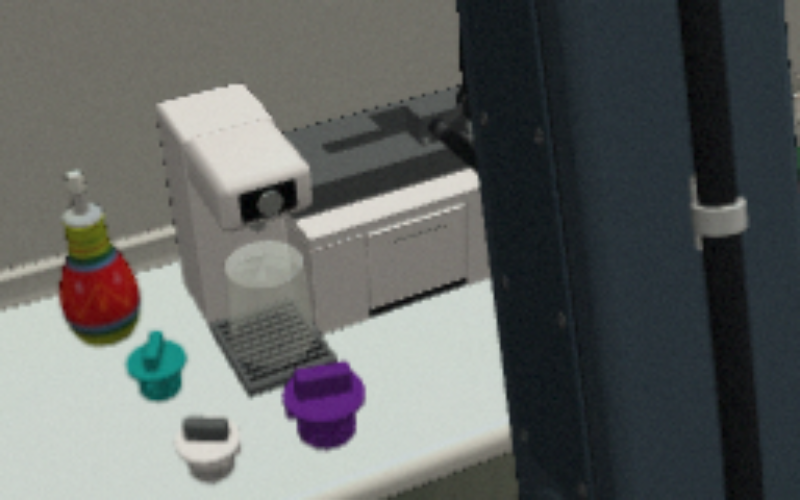

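The drawer is flush and stayed shut after I backed off: its edge reads 0.5595, against 0.5594 before. The glass is in place and the robot is clear of everything.

```bash
python3 -c "
from station import *
print(sign_off())"
```

```text
the job is handed in; nothing more can be done
None
```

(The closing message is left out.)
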